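# Pack out and clamp a resin specimen on the microscopy bench stage

### The arm

A 6-joint arm with a two-finger parallel gripper is mounted at the origin on the work surface. World frame = base frame: x ahead of the robot, y to its left, z up, the work surface at z = 0. Lengths are in m, angles in rad, forces in N, time in s.
With the tool pointing down it reaches from about 0.3 to 0.95 m from the base axis. Payload 3.1 kg.
Tool frame: the origin (TCP) lies at the centre of the arm's flange, where the gripper is bolted on; the fingertips stand 173 mm ahead of it and the grasp point (between the pads) lies 155 mm ahead of it; z points along the fingers, y is the line along which they close (so a half turn about z gives the same grasp; the last joint's range is limited). The gripper opens to 85 mm and grips with 20 to 120 N. Pads are 22 mm wide; open, the fingers measure 114 mm over their backs; the gripper's body (76 mm by 85 mm) begins 54 mm behind the grasp point. The pads swing forward as they close: fully open they stand 13 mm farther back than shut.
Start: joints at [1.194, 0.308, 1.634, -0, 1.2, -0.07], TCP at [0.189, 0.596, 0.405] pointing down, gripper open.
Joint ranges: [-3.06, 3.06], [-0.79, 1.96], [0.05, 2.63], [-1.19, 4.34], [0.05, 2.64], [-2.94, 2.94]. Speed limits (rad/s): [2.79, 2.79, 3.14, 3.14, 3.14, 3.14].

### API

Orientations are given as a rotation vector (axis times angle).
In Python, from rig import bot gives the robot as it stands.
- The arm moves only by the tool arm_command, never from a script. Its argument "steps" is text: rows parted by semicolons, each of 5 numbers parted by spaces: the shift along the tool's x, y, z in cm, then the turn about the tool's z in degrees, then the opening in per cent of the stroke, from 0 (shut) to 100 (fully open). A call has exactly 5 rows; each row shifts and turns the commanded pose from where the row before left it, along the tool's axes as they then stand; what a row does not reach is not made up. A row lasts 1/12 s, in which the tool goes at most 41.7 mm and 7.16 degrees, less where a joint would pass 70% of its speed; a pose out of reach is approached as far as the arm can. A call with a gripper value outside its range is refused whole. The fingers move at their own pace and stop on an object; "force" is the grip in N (left out, the last holds). Time passes only in rows, so rows that do not move let the fingers close, or fill a call up. It gives the time, the measured TCP pose, the force, the opening and the grip force at its end, in the units of the state.
- bot.get_obs(): the state, without advancing time (a new reading comes with each control period).
- bot.capture(name): name is "scene" or "top"; returns (picture, depth): 480x640x3 uint8, blue, green, red; 480x640 float32, m along the optical axis (not along the pixel's ray), 0 where there is no reading.
- bot.camera_params(name): a dict with "K" (3x3 intrinsics, pixels), "rvec" (rotation vector, rad) and "tvec" (3), from world to camera coordinates, as OpenCV has them. Camera axes: x right, y down, z forward; pixel columns grow to the right and rows downward; lengths in m; the calibration is good to about 2 mm. A picture is of the moment at which its call begins. camera_params takes no time and is no camera call.
- bot.sign_off(): hands the job in; it is judged then, once.
The state is a dict: "t": time; "qpos": joint angles; "qd": joint speeds; "joint_efforts": joint torques, N m; "eef_pos": TCP position; "orientation": TCP orientation; "wrist_force": force on the tool from outside, world axes, zero at the start; "moment": the same for the moment, N m; "width": finger opening in m; "finger_force": force on a finger pad.
Only numpy, scipy, OpenCV 4.12 (cv2) and the standard library are available. Lean on these libraries where they do the work, as an engineer would, in place of code of your own. Each camera call takes 0.05 s, during which the arm holds its last target. There are 200 camera calls.

### The job

Stand the amber resin specimen block in the channel of the dark clamping stage, close against the end stop, then stand aluminium spacer plates, flat against it, in the gap between specimen and spring plunger until pushing the clamp's black handle towards the stop makes the plunger pad press on the pack and spring clearly back, but not bottom out. One or two plates are needed, depending on where the stop has been set: try the handle to feel whether the gap is closed, and leave spare plates standing and the other bench things alone. Finish while still holding the handle pushed in, with the pack clamped upright in the channel: the clamp springs open if you let go.

Things in the scene. Friction and masses are not known exactly. Their poses are not given: they have to be found in the camera images.
- stage: Fixed dark steel plate 120 (x) x 220 (y, -125 to +95) x 8 mm, yaw up to 0.35. Origin: its underside, on the channel centre line; z up, +y along the channel from clamp to stop. Open-topped channel 44 mm wide at x = 0, y -110 to +90; floor 8 mm above the bench, walls upright to 18 mm, then flaring out to 30 mm off centre, top 24 mm above the bench.
- stop: Fixed bare steel end stop standing in the channel, 40 wide x 14 (along the channel) x 40 mm tall with a small steel screw head on top; it does not move when pushed. Origin: centre of its underside, on the channel floor; the face that the specimen rests against is 7 mm from the origin towards stage -y. It is set anywhere from y 48 to 65 mm in the stage frame.
- pad_face (a point): Centre of the front face of the plunger pad, a steel plate 36 wide x 8 x 34 mm tall in the channel; faces stage +y. With the clamp open it lies at y = -20 mm in the stage frame, 28 mm above the bench. It moves with the pad.
- handle_top (a point): Centre of the top of the clamp's upright black handle, 78 mm above the bench: a post 24 mm wide across the channel (stage x), 14 mm along it, clear down to the aluminium carriage's top at 29 mm above the bench. Can be pinched from above across its 24 mm width or pushed from behind. It moves with the carriage.
- carriage (a joint): Travel of the clamp carriage with its handle towards the stop (stage +y), m: 0 open, 0.022 at its hard end. A light spring pushes it back open (about 2 N at 0, 3 N at the end).
- plunger (a joint): How far the pad is sprung back into the carriage, m: 0 free, 0.016 bottomed out; 0.005 to 0.013 is a good clamp. Spring 0.8 N per mm plus 1.2 N at the start. With the pack against the stop it equals carriage travel minus the free gap that was left.
- specimen: Loose amber resin block, 40 x 40 x 50 mm tall, upright, about 0.09 kg, with a round brown inclusion on its top. Origin: centre of its underside, z up. Either pair of sides may face the stop.
- spacer0: Loose aluminium spacer plate standing on edge: 40 mm wide (its x) x 12 mm thick (its y) x 55 mm tall (z), about 0.07 kg; the three are alike. Origin: centre of its underside. It goes in the channel with its width across it.
- spacer1: Loose aluminium spacer plate standing on edge: 40 mm wide (its x) x 12 mm thick (its y) x 55 mm tall (z), about 0.07 kg; the three are alike. Origin: centre of its underside. It goes in the channel with its width across it.
- spacer2: Loose aluminium spacer plate standing on edge: 40 mm wide (its x) x 12 mm thick (its y) x 55 mm tall (z), about 0.07 kg; the three are alike. Origin: centre of its underside. It goes in the channel with its width across it.
- reagent: Bystander: small capped glass bottle, 52 mm wide, 80 mm tall; origin under its centre.
- mouse: Bystander: black computer mouse, 105 x 60 x 26 mm; origin under its centre.
- dish: Bystander: closed glass petri dish, 92 mm wide, 15 mm tall; origin under its centre.
Mind the look-alikes: they are no part of the job. Leave any green look-alike of the specimen alone. What is shaped like the spacer2 but blue is not meant.

How it is judged:
By the outcome, as a careful person would: the job done as asked, in the order asked, and still so for the second after the job is handed in, while the arm keeps its last pose, push and grip.
It also fails if it takes over 72 s, if anything falls off the work surface, if the arm or the gripper's body presses on something with over 40 N, if the wrist force passes 120 N, or if a joint passes its speed limit or range.

## Working session

There is one attempt and no reset: what is moved stays moved. The work goes in short steps, Python scripts to look and compute and a tool call to move; the robot and the scene stay as the last step left them, time stands still between calls to the robot, and variables do not carry over. Pictures are saved under pics/ and viewed, at most 10 in all, crops included, and the job is handed in when it is done.

Besides the shell and the picture viewer there is one more tool, called after "Request:" by a JSON object that holds its "name" and its "arguments", one argument or row to a line. arm_command: Moves the arm, as the interface text tells. Its arguments: {"type":"object","properties":{"steps":{"type":"string"},"force":{"type":"number"}},"required":["steps"]}

```bash
mkdir -p pics
cat > h.py <<'E'
import numpy as np, cv2
from rig import bot
def cam(n):
    c=bot.camera_params(n); R=cv2.Rodrigues(np.array(c["rvec"],float))[0]
    return np.array(c["K"],float),R,np.array(c["tvec"],float).ravel()
def ray(n,u,v,z):
    K,R,t=cam(n); d=R.T@np.linalg.solve(K,[u,v,1.]); o=-R.T@t
    return o+d*(z-o[2])/d[2]
def cloud(n,dep):
    K,R,t=cam(n); v,u=np.mgrid[:480,:640]
    p=np.stack([(u-K[0,2])/K[0,0]*dep,(v-K[1,2])/K[1,1]*dep,dep],-1)
    return (p-t)@R
E
python3 - <<'E'
from h import *
for n in("scene","top"):
    im,d=bot.capture(n); cv2.imwrite(f"pics/{n}0.png",im); np.save(f"{n}0.npy",d)
    K,R,t=cam(n); print(n,-R.T@t,R[2],K[0,0])
o=bot.get_obs(); print(o)
E
```

```text
scene [ 0.8727721  -0.44979133  0.98400297] [-0.34393823  0.44501114 -0.82684435] 506.9920911464837
top [0.33075484 0.00349121 1.20543697] [ 0.1656199   0.01961018 -0.98599467] 470.4759312812032
{'t': 0.1, 'qpos': array([ 1.19429849e+00,  3.08963434e-01,  1.63505841e+00,  2.02816764e-05,
        1.19969000e+00, -6.96792604e-02]), 'qd': array([ 0.0010066 , -0.00353098, -0.0036052 ,  0.00044783,  0.00165641,
        0.00074299]), 'joint_efforts': array([-1.76336498e-04, -4.16404045e+01, -2.77645040e+01, -1.10634212e-04,
        3.97609547e-03, -2.22131058e-05]), 'eef_pos': array([0.1886388 , 0.59545609, 0.40353359]), 'orientation': array([-0.47999804, -3.10421236,  0.00323925]), 'wrist_force': array([ 0.06276788, -0.01200478, -0.20521999]), 'moment': array([ 0.00066225,  0.05199226, -0.00020423]), 'finger_force': 0.0, 'width': 0.08572595524868318}
```

View pics/top0.png

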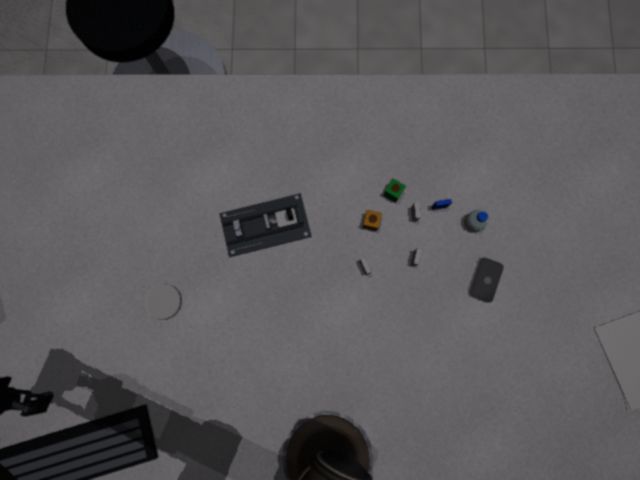

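View pics/scene0.png

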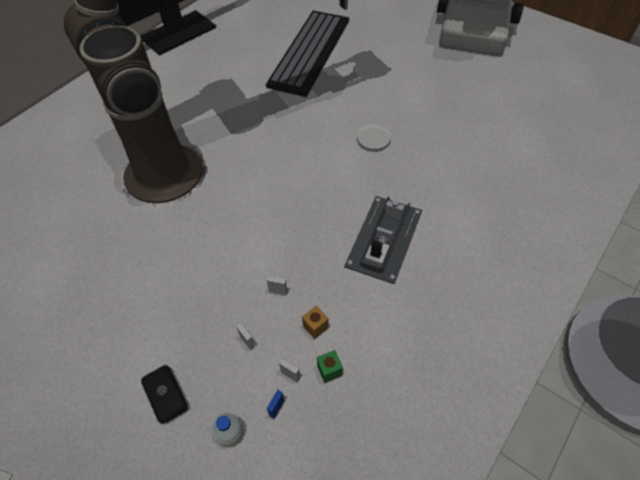

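Top view candidates: the specimen could be the amber block (372,220) or the green look-alike (395,190), and I choose amber. Spacers could be the grey plates (416,211), (365,267), (415,257) or the blue look-alike (441,204), and I choose the grey ones. The stage is at (265,225), with the stop at its left end (237,228) and the handle at the right (291,214). The dish, mouse and bottle are bystanders.

Run:
```python
from h import *
for n in("top","scene"):
    im=cv2.imread(f"pics/{n}0.png"); d=np.load(f"{n}0.npy"); P=cloud(n,d)
    ok=(d>0)&(P[...,0]>.2)&(P[...,0]<.95)&(abs(P[...,1])<.6)
    print(n,"bench z",np.median(P[ok][:,2]))
    # blobs above the bench
    m=(ok&(P[...,2]>.030)&(P[...,2]<.12)).astype(np.uint8)
    k,l,s,c=cv2.connectedComponentsWithStats(m)
    for i in range(1,k):
        if s[i,4]<25: continue
        q=P[l==i]; zt=np.percentile(q[:,2],95); q=q[q[:,2]>zt-.008]
        r=cv2.minAreaRect((q[:,:2]*1000).astype(np.float32))
        print(c[i].round(),s[i,4],"z%.3f"%zt,np.round(r[0],1),np.round(r[1],1),round(r[2],1),im[l==i].mean(0).round())
im=cv2.imread("pics/top0.png")
a=cv2.resize(im[180:270,210:330],None,fx=6,fy=6,interpolation=cv2.INTER_CUBIC)
cv2.imwrite("pics/c1.png",cv2.convertScaleAbs(a,alpha=1.8))
im=cv2.imread("pics/scene0.png")
a=cv2.resize(im[190:390,230:430],None,fx=3,fy=3,interpolation=cv2.INTER_CUBIC)
cv2.imwrite("pics/c2.png",cv2.convertScaleAbs(a,alpha=1.5))
```

```text
top bench z 0.00023115354882584843
[395. 189.] 275 z0.054 [ 659.5 -170.5] [39.6 40.2] 58.3 [27. 60. 25.]
[443. 203.] 115 z0.058 [ 622.3 -289.5] [12.3 38.6] 9.4 [81. 35. 17.]
[417. 210.] 117 z0.058 [ 602.6 -223. ] [40.5 12.3] 3.1 [90. 88. 90.]
[299. 213.] 36 z0.035 [598.4  73.1] [38.3  9.2] 13.0 [38. 34. 32.]
[290. 215.] 103 z0.080 [589.4  95.5] [23.9 13.2] 14.5 [45. 43. 44.]
[478. 220.] 381 z0.082 [ 580.7 -376.3] [22.7 22.6] 66.1 [82. 66. 56.]
[372. 219.] 276 z0.054 [ 580.3 -112.2] [39.3 40.6] 76.7 [20. 57. 87.]
[280. 220.] 27 z0.033 [579.8 122.2] [36.  10.2] 0.3 [107. 106. 108.]
[267. 221.] 52 z0.048 [575.3 154.7] [34.6  8.2] 13.8 [82. 76. 75.]
[238. 228.] 108 z0.059 [554.8 227.2] [34.  13.3] 12.2 [80. 74. 73.]
[417. 256.] 106 z0.058 [ 486.1 -221.2] [11.8 39.7] 76.0 [94. 93. 95.]
[365. 266.] 98 z0.058 [462.7 -93.5] [39.7 12. ] 24.1 [97. 96. 98.]
scene bench z 0.0008730575845328063
[395. 206.] 176 z0.060 [553.8 229.7] [24.3 18.4] 63.8 [93. 91. 90.]
[384. 232.] 106 z0.047 [574.9 156. ] [35.5 11. ] 15.1 [91. 89. 88.]
[377. 249.] 260 z0.080 [590.3  95.7] [23.9 16.2] 26.1 [57. 57. 57.]
[372. 263.] 59 z0.034 [595.9  73.1] [43.1 12.5] 15.6 [60. 58. 56.]
[276. 282.] 205 z0.058 [462.5 -92. ] [39.8 15.1] 27.5 [109. 109. 110.]
[315. 319.] 457 z0.053 [ 580.2 -111. ] [40.4 40.5] 78.4 [41. 73. 99.]
[245. 333.] 171 z0.058 [ 486.  -219.9] [12.  41.3] 76.9 [121. 122. 123.]
[329. 364.] 504 z0.053 [ 660.1 -169.2] [40.4 41.1] 59.1 [46. 80. 46.]
[289. 367.] 213 z0.058 [ 602.2 -221.7] [40.3 13.3] 4.0 [118. 118. 120.]
[275. 402.] 224 z0.058 [ 622.9 -288.2] [12.3 40.7] 8.7 [100.  54.  35.]
[227. 428.] 757 z0.082 [ 581.7 -375.4] [23.6 23.9] 75.6 [110.  97.  87.]
```

View pics/c1.png

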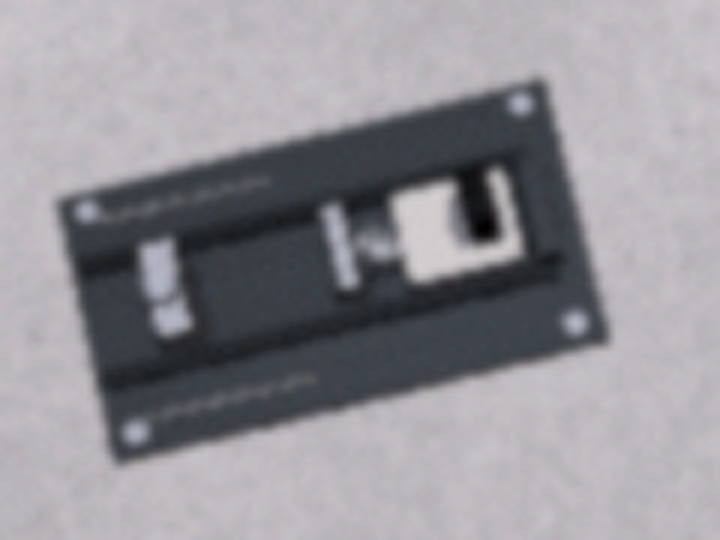

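View pics/c2.png

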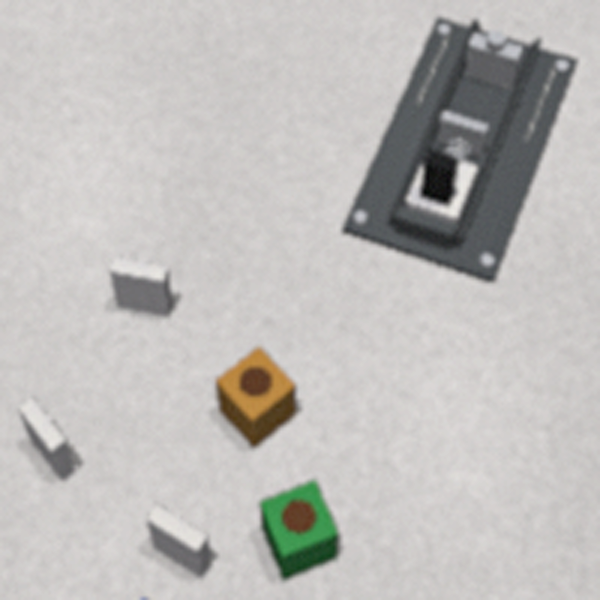

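The crops confirm the amber block (top 372,219) as the specimen, upright with the brown inclusion. The three grey plates are standing, and the channel runs from the handle (crop1 480,205) to the stop (160,285). Next I'll fix the stage frame from its corner screws.

```bash
cat >> h.py <<'E'
def go(x,y,z,psi,n=1):
    """tool-frame shift in cm and turn in deg from the measured pose"""
    o=bot.get_obs(); p=o["eef_pos"]; R=cv2.Rodrigues(o["orientation"])[0]
    now=np.degrees(np.arctan2(R[1,1],R[0,1])); dt=(now-psi+180)%360-180
    d=R.T@(np.array([x,y,z])-p)*100
    print("t%.2f"%o["t"],"pos",p.round(4),"psi %.1f"%now,"shift",d.round(2),"turn %.1f"%dt,"w%.4f"%o["width"],"F",o["wrist_force"].round(1),"grip %.1f"%o["finger_force"])
E
python3 - <<'E'
from h import *
from itertools import combinations
res={}
c1=np.array([(88,211),(519,104),(135,432),(574,322)])/6+[210,180]
c2=np.array([(445,30),(562,66),(361,216),(488,259)])/3+[230,190]
for n,c in(("top",c1),("scene",c2)):
    q=np.array([ray(n,u-.4,v-.4,.009)[:2] for u,v in c])*1000
    print(n,q.round(1).tolist(),"centre",q.mean(0).round(1))
    im=cv2.imread(f"pics/{n}0.png"); d=np.load(f"{n}0.npy");P=cloud(n,d)*1000
    m=(P[...,2]>5)&(P[...,2]<12)&(P[...,0]>470)&(P[...,0]<680)&(P[...,1]>20)&(P[...,1]<290)
    m=m|((P[...,2]>12)&(P[...,0]>500)&(P[...,0]<640)&(P[...,1]>60)&(P[...,1]<260)&(d>0))
    r=cv2.minAreaRect(P[m][:,:2].astype(np.float32)); print("rect",r)
go(.580,-.1115,.30,-12.5)
E
```

```text
top [[598.1, 270.5], [646.6, 83.4], [501.0, 246.3], [549.9, 58.1]] centre [573.9 164.6]
rect ((575.7077026367188, 154.4623565673828), (266.11474609375, 206.30194091796875), 89.0928955078125)
scene [[500.2, 247.1], [596.3, 271.6], [547.7, 60.2], [644.7, 85.1]] centre [572.2 166. ]
rect ((574.7530517578125, 156.12709045410156), (266.7549133300781, 209.3086700439453), 89.62149810791016)
t0.10 pos [0.1886 0.5955 0.4035] psi 72.4 shift [-58.66 -55.55  10.46] turn 84.9 w0.0857 F [ 0.1 -0.  -0.2] grip 0.0
```

Request:
{"name": "arm_command", "arguments": {
  "steps": "-1.4 -1.3 0 0 75; -2.8 -2.65 0.5 0 75; -2.8 -2.65 0.5 0 75; -2.8 -2.65 0.5 0 75; -2.8 -2.65 0.5 0 75",
  "force": 40
}}

```text
t: 0.52
eef_pos: [0.2731, 0.4427, 0.3839]
orientation: [-0.478, -3.105, 0.001]
wrist_force: [0.9, -0.7, 0.1]
width: 0.0641
finger_force: 0.0
```

Request:
{"name": "arm_command", "arguments": {
  "steps": "-2.8 -2.65 0.5 0 75; -2.8 -2.65 0.5 0 75; -2.8 -2.65 0.5 0 75; -2.8 -2.65 0.5 0 75; -2.8 -2.65 0.5 0 75"
}}

```text
t: 0.93
eef_pos: [0.3666, 0.2739, 0.3592]
orientation: [-0.479, -3.105, 0.0]
wrist_force: [0.5, 0.3, 0.2]
width: 0.0638
finger_force: 0.0
```

Request:
{"name": "arm_command", "arguments": {
  "steps": "-2.8 -2.65 0.5 0 75; -2.8 -2.65 0.5 0 75; -2.8 -2.65 0.5 0 75; -2.8 -2.65 0.5 0 75; -2.8 -2.65 0.5 0 75"
}}

```text
t: 1.35
eef_pos: [0.4601, 0.1053, 0.3343]
orientation: [-0.48, -3.104, -0.0]
wrist_force: [0.8, -0.2, 0.4]
width: 0.064
finger_force: 0.0
```

Request:
{"name": "arm_command", "arguments": {
  "steps": "-2.8 -2.65 0.5 0 75; -2.8 -2.65 0.5 0 75; -2.8 -2.65 0.5 0 75; -2.8 -2.65 0.5 0 75; -2.8 -2.65 0 0 75"
}}

```text
t: 1.77
eef_pos: [0.5531, -0.0633, 0.313]
orientation: [-0.48, -3.102, -0.0]
wrist_force: [0.6, 0.9, -0.3]
width: 0.0641
finger_force: 0.0
```

Request:
{"name": "arm_command", "arguments": {
  "steps": "-2 -2 0 0 75; 0 0 0 7 75; 0 0 0 7 75; 0 0 0 7 75; 0 0 0 7 75"
}}

```text
t: 2.18
eef_pos: [0.5661, -0.087, 0.3139]
orientation: [-1.226, -2.891, 0.0]
wrist_force: [0.3, -0.4, -0.1]
width: 0.064
finger_force: 0.0
```

Request:
{"name": "arm_command", "arguments": {
  "steps": "0 0 0 7 75; 0 0 0 7 75; 0 0 0 7 75; 0 0 0 7 75; 0 0 0 7 75"
}}

```text
t: 2.6
eef_pos: [0.566, -0.0865, 0.3141]
orientation: [-2.038, -2.389, 0.001]
wrist_force: [-0.1, -0.3, -1.0]
width: 0.0639
finger_force: 0.0
```

Request:
{"name": "arm_command", "arguments": {
  "steps": "0 0 0 7 75; 0 0 0 7 75; 0 0 0 7 75; 0 0 0 0 75; 0 0 0 0 75"
}}

```text
t: 3.02
eef_pos: [0.5661, -0.0865, 0.3142]
orientation: [-2.431, -1.989, 0.001]
wrist_force: [-1.0, 0.4, -0.9]
width: 0.0638
finger_force: 0.0
```

Run:
```python
from h import *
go(.580,-.1115,.193,-12.5)
```

```text
t3.02 pos [ 0.5661 -0.0865  0.3142] psi -11.4 shift [-2.18  1.87 12.12] turn 1.1 w0.0638 F [-1.   0.4 -0.9] grip 0.0
```

Request:
{"name": "arm_command", "arguments": {
  "steps": "-2.2 1.9 0 1.1 75; 0 0 3 0 75; 0 0 4 0 75; 0 0 3 0 75; 0 0 1.9 0 75"
}}

```text
t: 3.43
eef_pos: [0.5787, -0.1117, 0.192]
orientation: [-2.447, -1.963, 0.005]
wrist_force: [-0.8, 0.3, 0.1]
width: 0.0638
finger_force: 0.0
```

Request:
{"name": "arm_command", "arguments": {
  "steps": "0 0 0 0 75; 0 0 0 0 40; 0 0 0 0 20; 0 0 0 0 20; 0 0 0 0 20"
}}

```text
t: 3.85
eef_pos: [0.5816, -0.1122, 0.1977]
orientation: [2.45, 1.961, 0.004]
wrist_force: [0.2, -0.5, -1.5]
width: 0.0395
finger_force: 40.9
```

Run:
```python
from h import *
go(.580,-.1115,.193,-12.5)
go(.5635,.2021,.262,14.5)
```

```text
t3.85 pos [ 0.5816 -0.1122  0.1977] psi -12.6 shift [ 0.03 -0.17  0.47] turn -0.1 w0.0395 F [ 0.2 -0.5 -1.5] grip 40.9
t3.85 pos [ 0.5816 -0.1122  0.1977] psi -12.6 shift [30.27 -8.62 -6.47] turn -27.1 w0.0395 F [ 0.2 -0.5 -1.5] grip 40.9
```

Request:
{"name": "arm_command", "arguments": {
  "steps": "0 0 -1.5 0 20; 0 0 -3.5 0 20; 0 0 -3.5 0 20; 0 0 -2.5 0 20; 2 -0.57 0 0 20"
}}

```text
t: 4.27
eef_pos: [0.583, -0.0941, 0.3145]
orientation: [2.444, 1.951, 0.014]
wrist_force: [1.8, 0.4, -0.5]
width: 0.039
finger_force: 41.1
```

Request:
{"name": "arm_command", "arguments": {
  "steps": "3.6 -1 0 0 20; 3.6 -1 0 0 20; 3.6 -1 0 0 20; 3.6 -1 0 0 20; 3.6 -1 0 0 20"
}}

```text
t: 4.68
eef_pos: [0.5699, 0.097, 0.3072]
orientation: [2.452, 1.962, 0.003]
wrist_force: [0.9, 0.8, -0.6]
width: 0.039
finger_force: 41.0
```

Request:
{"name": "arm_command", "arguments": {
  "steps": "3.6 -1 0 0 20; 3.6 -1 0 0 20; 2.1 -0.6 0 0 20; 1 -0.4 0 -7 20; 0 0 0 -7 20"
}}

```text
t: 5.1
eef_pos: [0.563, 0.2056, 0.3071]
orientation: [2.184, 2.257, 0.004]
wrist_force: [-0.7, -0.1, -0.2]
width: 0.0394
finger_force: 41.0
```

Request:
{"name": "arm_command", "arguments": {
  "steps": "0 0 0 -7 20; 0 0 0 -6 20; 0 0 0 0 20; 0 0 0 0 20; 0 0 0 0 20"
}}

```text
t: 5.52
eef_pos: [0.5635, 0.2025, 0.3064]
orientation: [1.929, 2.478, 0.001]
wrist_force: [-0.1, -0.7, -0.5]
width: 0.0394
finger_force: 41.0
```

Run:
```python
from h import *
go(.5635,.2021,.215,14.5)
for n in("top","scene"):
    im,d=bot.capture(n); P=cloud(n,d)*1000
    h=cv2.cvtColor(im,cv2.COLOR_BGR2HSV)
    m=(abs(h[...,0].astype(int)-16)<8)&(h[...,1]>120)&(P[...,1]>100)&(P[...,1]<280)&(d>0)
    q=P[m]; print(n,m.sum(), q.min(0).round(),q.max(0).round())
    if n=="scene": cv2.imwrite("pics/s1.png",cv2.resize(im[100:350,250:500],None,fx=2.4,fy=2.4))
```

```text
t5.52 pos [0.5635 0.2025 0.3064] psi 14.2 shift [-0.04 -0.02  9.14] turn -0.3 w0.0394 F [-0.1 -0.7 -0.5] grip 41.0
top 66 [193. 108. 120.] [566. 200. 776.]
scene 447 [542. 178. 113.] [587. 222. 191.]
```

View pics/s1.png

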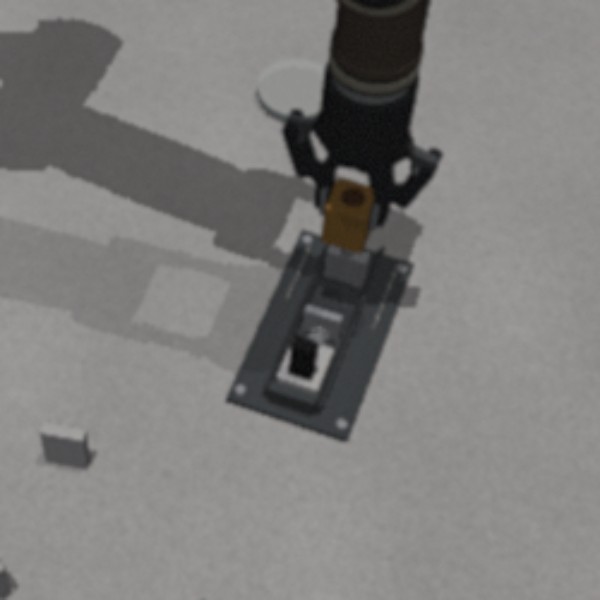

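The specimen is held upright over the channel (crop 348,215) between pad and stop, so I'll lower it.

Request:
{"name": "arm_command", "arguments": {
  "steps": "0 0 2 -0.3 20; 0 0 3 0 20; 0 0 2.2 0 20; 0 0 0.8 0 20; 0 0 0 0 20"
}}

```text
t: 6.03
eef_pos: [0.562, 0.2019, 0.2229]
orientation: [-1.92, -2.482, 0.008]
wrist_force: [0.1, 0.1, -1.5]
width: 0.0394
finger_force: 41.0
```

Request:
{"name": "arm_command", "arguments": {
  "steps": "0 0 0.6 0 20; 0 0 0.6 0 20; 0 0 0.4 0 20; 0 0 0.2 0 20; 0 0 0 0 20"
}}

```text
t: 6.45
eef_pos: [0.564, 0.2025, 0.2085]
orientation: [1.92, 2.485, 0.003]
wrist_force: [0.8, -1.1, 0.1]
width: 0.0388
finger_force: 42.1
```

Run:
```python
from h import *
go(.5635,.2021,.2057,14.5)
```

```text
t6.45 pos [0.564  0.2025 0.2085] psi 14.6 shift [-0.03 -0.06  0.28] turn 0.1 w0.0388 F [ 0.8 -1.1  0.1] grip 42.1
```

Request:
{"name": "arm_command", "arguments": {
  "steps": "0 0 0.15 0 20; 0.1 0 0 0 20; 0.1 0 0 0 20; 0.1 0 0 0 20; 0 0 0 0 20"
}}

```text
t: 6.87
eef_pos: [0.5639, 0.2034, 0.2067]
orientation: [1.916, 2.484, -0.003]
wrist_force: [2.1, -9.3, 0.6]
width: 0.0393
finger_force: 42.4
```

Request:
{"name": "arm_command", "arguments": {
  "steps": "0.1 0 0 0 20; 0 0 0 0 20; 0.1 0 0 0 20; 0 0 0 0 20; 0 0 0 0 20"
}}

```text
t: 7.28
eef_pos: [0.5639, 0.2039, 0.2068]
orientation: [1.914, 2.483, -0.005]
wrist_force: [4.1, -14.3, 0.8]
width: 0.0392
finger_force: 42.4
```

Run:
```python
from h import *
go(.5635,.2021,.2057,14.5)
```

```text
t7.28 pos [0.5639 0.2039 0.2068] psi 14.7 shift [-0.17 -0.08  0.11] turn 0.2 w0.0392 F [  4.1 -14.3   0.8] grip 42.4
```

Request:
{"name": "arm_command", "arguments": {
  "steps": "-0.15 0 0 0 20; -0.1 0 0.1 0 20; 0 0 0.1 0 20; 0 0 0 0 60; 0 0 0 0 75"
}}

```text
t: 7.7
eef_pos: [0.5631, 0.205, 0.2045]
orientation: [-1.922, -2.485, -0.002]
wrist_force: [0.3, -0.0, 0.5]
width: 0.062
finger_force: 0.0
```

Request:
{"name": "arm_command", "arguments": {
  "steps": "0 0 0 0 75; 0 0 0 0 75; 0 0 -2 0 75; 0 0 -4 0 75; 0 0 -4 0 75"
}}

```text
t: 8.12
eef_pos: [0.5614, 0.205, 0.3029]
orientation: [-1.918, -2.484, 0.007]
wrist_force: [1.2, 1.4, 0.3]
width: 0.0641
finger_force: 0.0
```

Run:
```python
from h import *
# plate C, width dir 26 deg, tool 6 mm behind along tool x (psi+90)
a=np.radians(116); go(.4626-.006*np.cos(a),-.0928-.006*np.sin(a),.27,26)
```

```text
t8.12 pos [0.5614 0.205  0.3029] psi 14.6 shift [-26.9  -16.95   3.38] turn -11.4 w0.0641 F [1.2 1.4 0.3] grip 0.0
```

Request:
{"name": "arm_command", "arguments": {
  "steps": "-1.6 -1 0 0 75; -3.2 -2 0 0 75; -3.2 -2 0 0 75; -3.2 -2 0 0 75; -3.2 -2 0 0 75"
}}

```text
t: 8.53
eef_pos: [0.5112, 0.0421, 0.3044]
orientation: [1.918, 2.487, 0.001]
wrist_force: [-0.4, -0.8, -0.3]
width: 0.0641
finger_force: 0.0
```

Request:
{"name": "arm_command", "arguments": {
  "steps": "-3.2 -2 0 0 75; -3.2 -2 0 0 75; -3.2 -2 0 0 75; -2.8 -1.9 0 -6 75; 0 0 3 -5.4 75"
}}

```text
t: 8.95
eef_pos: [0.4688, -0.102, 0.2791]
orientation: [1.656, 2.654, 0.002]
wrist_force: [1.6, 0.1, 0.1]
width: 0.0644
finger_force: 0.0
```

Request:
{"name": "arm_command", "arguments": {
  "steps": "0 0 0 0 75; 0 0 0 0 75; 0 0 0 0 75; 0 0 0 0 75; 0 0 0 0 75"
}}

```text
t: 9.37
eef_pos: [0.4678, -0.0963, 0.2752]
orientation: [1.662, 2.664, 0.001]
wrist_force: [0.2, -0.4, 0.0]
width: 0.0641
finger_force: 0.0
```

Run:
```python
from h import *
a=np.radians(116); go(.4626-.006*np.cos(a),-.0928-.006*np.sin(a),.198,26)
for n in("top","scene"):
    im,d=bot.capture(n); P=cloud(n,d)*1000
    h=cv2.cvtColor(im,cv2.COLOR_BGR2HSV)
    m=(abs(h[...,0].astype(int)-16)<8)&(h[...,1]>120)&(P[...,1]>100)&(P[...,1]<280)&(P[...,0]>450)&(d>0)&(P[...,2]>50)
    q=P[m]-[569.3,179.8,0]; c,s=np.cos(np.radians(14.5)),np.sin(np.radians(14.5))
    q=np.c_[q[:,0]*c+q[:,1]*s,-q[:,0]*s+q[:,1]*c,q[:,2]]; print(n,m.sum(), q.min(0).round(),q.max(0).round(),q.mean(0).round(1))
    if n=="scene": cv2.imwrite("pics/s2.png",cv2.resize(im[170:370,200:440],None,fx=2.5,fy=2.5))
```

```text
t9.37 pos [ 0.4678 -0.0963  0.2752] psi 26.1 shift [-0.05 -0.32  7.72] turn 0.1 w0.0641 F [ 0.2 -0.4  0. ] grip 0.0
top 259 [-20.   2.  51.] [21. 43. 63.] [ 0.3 21.8 57.7]
scene 261 [-19.   1.  50.] [22. 43. 64.] [ 1.8 19.8 58.2]
```

View pics/s2.png

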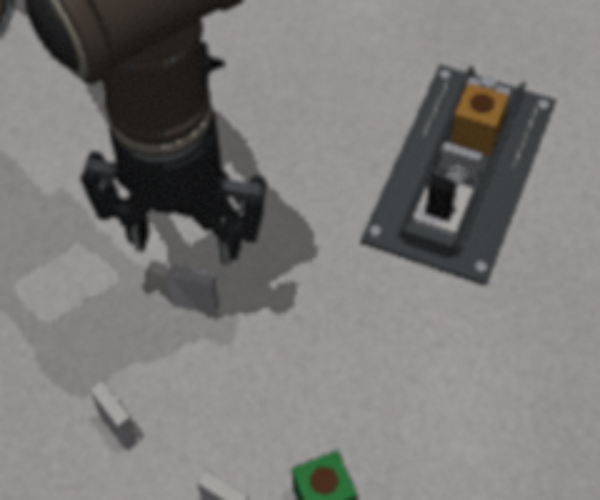

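The specimen stands upright against the stop (crop 480,115). The gripper is above the near plate (crop 185,290), so I'll grasp it off-centre.

Request:
{"name": "arm_command", "arguments": {
  "steps": "0 -0.3 2 0 75; 0 0 3 0 75; 0 0 2.3 0 75; 0 0 0.6 0 75; 0 0 0 0 75"
}}

```text
t: 9.88
eef_pos: [0.4633, -0.0978, 0.1937]
orientation: [-1.661, -2.661, 0.002]
wrist_force: [-0.3, 0.1, 0.5]
width: 0.0642
finger_force: 0.0
```

Request:
{"name": "arm_command", "arguments": {
  "steps": "0 0 0 0 60; 0 0 0 0 30; 0 0 0 0 20; 0 0 0 0 20; 0 0 0 0 20"
}}

```text
t: 10.3
eef_pos: [0.4654, -0.0987, 0.1968]
orientation: [1.663, 2.661, 0.002]
wrist_force: [1.0, -0.2, 6.1]
width: 0.0391
finger_force: 40.9
```

Request:
{"name": "arm_command", "arguments": {
  "steps": "0 0 0 0 20; 0 0 -1.5 0 20; 0 0 -3.5 0 20; 0 0 -3.5 0 20; 0 0 -3 0 20"
}}

```text
t: 10.72
eef_pos: [0.4639, -0.0983, 0.3118]
orientation: [1.664, 2.664, -0.0]
wrist_force: [1.7, 0.1, -0.8]
width: 0.0391
finger_force: 40.5
```

Run:
```python
from h import *
# plate centre at stage y=-7 -> tool 6 mm behind: y=-13
y=-.0135; go(.5693-.2504*y,.1798+.9681*y,.31,14.5)
```

```text
t10.72 pos [ 0.4639 -0.0983  0.3118] psi 26.0 shift [19.05 21.4   0.18] turn 11.5 w0.0391 F [ 1.7  0.1 -0.8] grip 40.5
```

Request:
{"name": "arm_command", "arguments": {
  "steps": "1.2 1.35 0 0 20; 2.4 2.7 0 0 20; 2.4 2.7 0 0 20; 2.4 2.7 0 0 20; 2.4 2.7 0 0 20"
}}

```text
t: 11.13
eef_pos: [0.526, 0.0533, 0.3105]
orientation: [1.665, 2.664, 0.0]
wrist_force: [0.4, -1.2, -1.4]
width: 0.0394
finger_force: 40.5
```

Request:
{"name": "arm_command", "arguments": {
  "steps": "2.4 2.7 0 0 20; 2.4 2.7 0 0 20; 2.2 2.45 0 0 20; 1.2 1.4 0 6 20; 0 0 0 5.5 20"
}}

```text
t: 11.55
eef_pos: [0.5742, 0.1699, 0.3105]
orientation: [1.924, 2.483, 0.005]
wrist_force: [-0.1, 0.1, -0.3]
width: 0.0391
finger_force: 40.5
```

Request:
{"name": "arm_command", "arguments": {
  "steps": "0 0 0 0 20; 0 0 0 0 20; 0 0 0 0 20; 0 0 0 0 20; 0 0 0 0 20"
}}

```text
t: 11.97
eef_pos: [0.573, 0.1654, 0.3102]
orientation: [-1.923, -2.484, 0.0]
wrist_force: [0.5, -0.3, -0.6]
width: 0.0389
finger_force: 40.5
```

Run:
```python
from h import *
y=-.0135; go(.5693-.2504*y,.1798+.9681*y,.215,14.5)
im,d=bot.capture("scene"); cv2.imwrite("pics/s3.png",cv2.resize(im[130:300,300:480],None,fx=3.2,fy=3.2))
P=cloud("scene",d)*1000; c,s=np.cos(np.radians(14.5)),np.sin(np.radians(14.5))
Q=P-[569.3,179.8,0]; X=Q[...,0]*c+Q[...,1]*s; Y=-Q[...,0]*s+Q[...,1]*c; Z=P[...,2]
m=(abs(X)<14)&(Z>116)&(Z<145)&(abs(Y)<40)
print(m.sum(),np.percentile(Y[m],[5,25,50,75,95]).round(1),X[m].mean())
```

```text
t11.97 pos [0.573  0.1654 0.3102] psi 14.5 shift [0.13 0.01 9.52] turn 0.0 w0.0389 F [ 0.5 -0.3 -0.6] grip 40.5
104 [-14.4 -13.4 -12.3 -11.7 -10.6] 0.07104454790750614
```

View pics/s3.png

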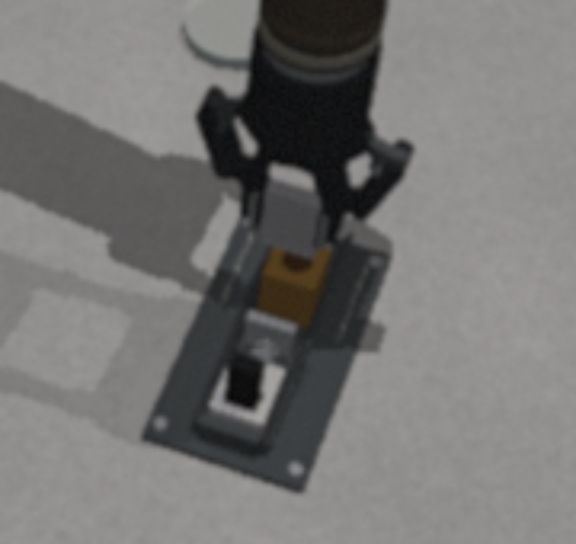

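The plate hangs upright above the gap, spanning y from about -13 to -1, clear of both pad and specimen. I'll lower it.

Request:
{"name": "arm_command", "arguments": {
  "steps": "0 0 2 0 20; 0 0 3 0 20; 0 0 2.5 0 20; 0 0 1 0 20; 0 0 0 0 20"
}}

```text
t: 12.43
eef_pos: [0.5714, 0.1655, 0.222]
orientation: [-1.92, -2.481, 0.008]
wrist_force: [-0.7, 0.5, -1.2]
width: 0.0395
finger_force: 40.5
```

Request:
{"name": "arm_command", "arguments": {
  "steps": "0 0 0.6 0 20; 0 0 0.6 0 20; 0 0 0.5 0 20; 0 0 0.2 0 20; 0 0 0 0 20"
}}

```text
t: 12.85
eef_pos: [0.575, 0.1667, 0.214]
orientation: [1.921, 2.485, 0.0]
wrist_force: [-10.9, -3.4, 32.6]
width: 0.0399
finger_force: 53.5
```

Run:
```python
from h import *
y=-.0135; go(.5693-.2504*y,.1798+.9681*y,.2048,14.5)
```

```text
t12.85 pos [0.575  0.1667 0.214 ] psi 14.6 shift [ 0.06 -0.22  0.92] turn 0.1 w0.0399 F [-10.9  -3.4  32.6] grip 53.5
```

The plate caught the +x flare because the tool sits 2 mm too far in +x. I'll lift slightly, shift and lower again.

Request:
{"name": "arm_command", "arguments": {
  "steps": "0 0 -0.8 0 20; 0 0 -0.8 0 20; 0 -0.25 0 0 20; 0 0 0 0 20; 0 0 0 0 20"
}}

```text
t: 13.27
eef_pos: [0.5706, 0.1655, 0.2219]
orientation: [-1.923, -2.484, 0.0]
wrist_force: [-0.1, -0.0, -0.7]
width: 0.039
finger_force: 40.9
```

Run:
```python
from h import *
y=-.0135; go(.5693-.2504*y,.1798+.9681*y,.2048,14.5)
im,d=bot.capture("scene"); cv2.imwrite("pics/s4.png",cv2.resize(im[160:280,320:460],None,fx=4.2,fy=4.2,interpolation=cv2.INTER_CUBIC))
```

```text
t13.27 pos [0.5706 0.1655 0.2219] psi 14.5 shift [0.06 0.24 1.71] turn 0.0 w0.0390 F [-0.1 -0.  -0.7] grip 40.9
```

View pics/s4.png

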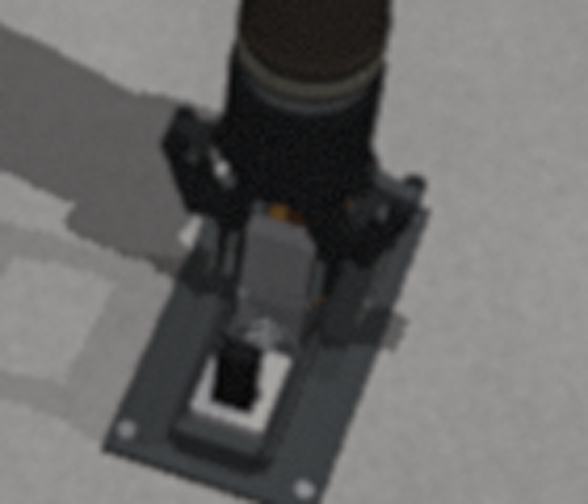

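Request:
{"name": "arm_command", "arguments": {
  "steps": "0 0.2 0 0 20; 0 0 0.2 0 20; 0 0 0.2 0 20; 0 0 0.2 0 20; 0 0 0 0 20"
}}

```text
t: 13.73
eef_pos: [0.5723, 0.166, 0.2152]
orientation: [-1.922, -2.484, 0.002]
wrist_force: [0.1, -0.4, -0.5]
width: 0.0396
finger_force: 40.9
```

Run:
```python
from h import *
y=-.0135; go(.5693-.2504*y,.1798+.9681*y,.2048,14.5)
```

```text
t13.73 pos [0.5723 0.166  0.2152] psi 14.5 shift [0.06 0.06 1.04] turn 0.0 w0.0396 F [ 0.1 -0.4 -0.5] grip 40.9
```

Request:
{"name": "arm_command", "arguments": {
  "steps": "0 0 0.15 0 20; 0 0 0.15 0 20; 0 0 0.15 0 20; 0 0 0 0 20; 0 0 0 0 20"
}}

```text
t: 14.15
eef_pos: [0.5726, 0.1661, 0.2116]
orientation: [-1.923, -2.484, 0.0]
wrist_force: [0.0, 0.9, -0.1]
width: 0.0392
finger_force: 40.9
```

Request:
{"name": "arm_command", "arguments": {
  "steps": "0 0 0.15 0 20; 0 0 0.15 0 20; 0 0 0.15 0 20; 0 0 0.1 0 20; 0 0 0 0 20"
}}

```text
t: 14.57
eef_pos: [0.5725, 0.166, 0.2058]
orientation: [-1.923, -2.484, 0.001]
wrist_force: [-1.1, -0.3, -0.4]
width: 0.0393
finger_force: 40.9
```

Run:
```python
from h import *
y=-.0135; go(.5693-.2504*y,.1798+.9681*y,.2048,14.5)
```

```text
t14.57 pos [0.5725 0.166  0.2058] psi 14.5 shift [0.06 0.03 0.1 ] turn 0.0 w0.0393 F [-1.1 -0.3 -0.4] grip 40.9
```

Request:
{"name": "arm_command", "arguments": {
  "steps": "0 0 0.05 0 20; 0.1 0 0 0 20; 0.1 0 0 0 20; 0 0 0 0 20; 0 0 0 0 20"
}}

```text
t: 14.98
eef_pos: [0.5722, 0.1682, 0.2058]
orientation: [1.923, 2.484, 0.0]
wrist_force: [-0.0, -0.3, -1.8]
width: 0.0397
finger_force: 40.9
```

Request:
{"name": "arm_command", "arguments": {
  "steps": "0.1 0 0 0 20; 0 0 0 0 20; 0.1 0 0 0 20; 0 0 0 0 20; 0 0 0 0 20"
}}

```text
t: 15.4
eef_pos: [0.5717, 0.1701, 0.2057]
orientation: [1.923, 2.484, 0.0]
wrist_force: [-0.2, 0.2, -1.3]
width: 0.039
finger_force: 40.9
```

Run:
```python
from h import *
y=-.0135; go(.5693-.2504*y,.1798+.9681*y,.2048,14.5)
```

```text
t15.40 pos [0.5717 0.1701 0.2057] psi 14.5 shift [-0.35  0.01  0.09] turn 0.0 w0.0390 F [-0.2  0.2 -1.3] grip 40.9
```

Request:
{"name": "arm_command", "arguments": {
  "steps": "0.1 0 0 0 20; 0 0 0 0 20; 0.1 0 0 0 20; 0 0 0 0 20; 0 0 0 0 20"
}}

```text
t: 15.82
eef_pos: [0.5715, 0.1709, 0.2057]
orientation: [1.92, 2.484, -0.002]
wrist_force: [0.9, -5.2, -0.4]
width: 0.0392
finger_force: 40.9
```

Request:
{"name": "arm_command", "arguments": {
  "steps": "0.1 0 0 0 20; 0 0 0 0 20; 0 0 0 0 20; 0 0 0 0 20; 0 0 0 0 20"
}}

```text
t: 16.23
eef_pos: [0.5714, 0.1712, 0.2058]
orientation: [1.919, 2.484, -0.004]
wrist_force: [1.9, -8.5, 0.0]
width: 0.0393
finger_force: 41.0
```

Request:
{"name": "arm_command", "arguments": {
  "steps": "-0.15 0 0.05 0 20; -0.05 0 0.05 0 20; 0 0 0 0 30; 0 0 0 0 50; 0 0 0 0 70"
}}

```text
t: 16.65
eef_pos: [0.5713, 0.1715, 0.2047]
orientation: [-1.923, -2.483, -0.001]
wrist_force: [0.8, 0.0, -0.0]
width: 0.0533
finger_force: 0.0
```

Request:
{"name": "arm_command", "arguments": {
  "steps": "0 0 0 0 70; 0 0 0 0 70; 0 0 -2 0 70; 0 0 -4 0 70; 0 0 -3 0 70"
}}

```text
t: 17.07
eef_pos: [0.5711, 0.1712, 0.2954]
orientation: [-1.922, -2.483, 0.001]
wrist_force: [1.4, 0.6, 0.4]
width: 0.0597
finger_force: 0.0
```

Request:
{"name": "arm_command", "arguments": {
  "steps": "-2 0 0 0 70; -3 0 0 0 70; -2 0 0 0 70; 0 0 0 0 70; 0 0 0 0 70"
}}

```text
t: 17.48
eef_pos: [0.5891, 0.1026, 0.2947]
orientation: [-1.925, -2.482, -0.001]
wrist_force: [-0.7, 0.5, -1.0]
width: 0.0598
finger_force: 0.0
```

Run:
```python
from h import *
go(.5907,.0958,.213,14.5)
c,s=np.cos(np.radians(14.5)),np.sin(np.radians(14.5))
for n in("top","scene"):
    im,d=bot.capture(n); P=cloud(n,d)*1000; Q=P-[569.3,179.8,0]
    X=Q[...,0]*c+Q[...,1]*s; Y=-Q[...,0]*s+Q[...,1]*c; Z=P[...,2]
    m=(abs(X)<22)&(Z>60)&(Z<68)&(abs(Y)<30)
    if m.sum(): print(n,m.sum(),"plate Y",np.percentile(Y[m],[2,50,98]).round(1),"X",np.percentile(X[m],[2,50,98]).round(1), cv2.minAreaRect(np.c_[X[m],Y[m]].astype(np.float32)))
    cv2.imwrite(f"pics/{n}5.png",cv2.resize(im[170:280,200:460] if n=="top" else im[170:300,300:470],None,fx=3,fy=3,interpolation=cv2.INTER_CUBIC))
```

```text
t17.48 pos [0.5891 0.1026 0.2947] psi 14.4 shift [-0.7  -0.01  8.17] turn -0.1 w0.0598 F [-0.7  0.5 -1. ] grip 0.0
scene 66 plate Y [-8.7 -5.5  9. ] X [-19.6  -7.   11.1] ((-5.836708068847656, -5.160797119140625), (19.027761459350586, 33.37318801879883), 55.62975311279297)
```

View pics/scene5.png

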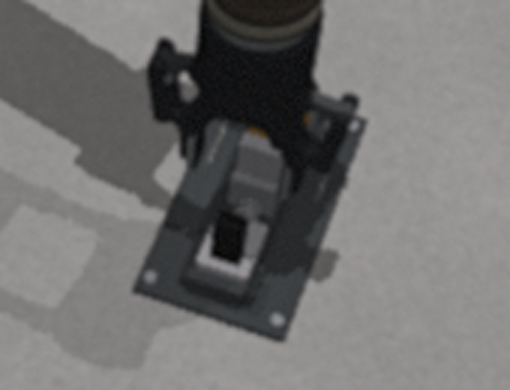

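The plate stands upright in the gap in front of the amber block (crop 258,160), and the gripper is nearly over the handle (228,235). Next I'll pinch the handle.

Request:
{"name": "arm_command", "arguments": {
  "steps": "-0.7 0 1 0 70; 0 0 2.5 0 70; 0 0 2.5 0 70; 0 0 1.5 0 70; 0 0 0.6 0 70",
  "force": 60
}}

```text
t: 18.0
eef_pos: [0.5886, 0.0968, 0.2097]
orientation: [-1.918, -2.482, 0.007]
wrist_force: [0.5, -1.0, -0.8]
width: 0.0597
finger_force: 0.0
```

Request:
{"name": "arm_command", "arguments": {
  "steps": "0 0 0 0 70; 0 0 0 0 40; 0 0 0 0 10; 0 0 0 0 5; 0 0 0 0 5"
}}

```text
t: 18.42
eef_pos: [0.5905, 0.0963, 0.2153]
orientation: [-1.922, -2.484, 0.002]
wrist_force: [-5.1, -0.9, 5.4]
width: 0.0234
finger_force: 60.2
```

Request:
{"name": "arm_command", "arguments": {
  "steps": "0 0 0 0 5; 0 0 0 0 5; 0 0 0 0 5; 0 0 0 0 5; 0 0 0 0 5"
}}

```text
t: 18.83
eef_pos: [0.5905, 0.0963, 0.2153]
orientation: [-1.922, -2.484, 0.001]
wrist_force: [-4.0, -0.9, 6.4]
width: 0.0229
finger_force: 60.3
```

Run:
```python
from h import *
go(.5907,.0958,.213,14.5)
```

```text
t18.83 pos [0.5905 0.0963 0.2153] psi 14.5 shift [-0.05  0.01  0.23] turn 0.0 w0.0229 F [-4.  -0.9  6.4] grip 60.3
```

Request:
{"name": "arm_command", "arguments": {
  "steps": "0.2 0 0 0 5; 0.2 0 0 0 5; 0.2 0 0 0 5; 0 0 0 0 5; 0 0 0 0 5"
}}

```text
t: 19.25
eef_pos: [0.5891, 0.1017, 0.2153]
orientation: [1.922, 2.485, -0.002]
wrist_force: [-4.7, -2.9, 4.8]
width: 0.0228
finger_force: 60.3
```

Request:
{"name": "arm_command", "arguments": {
  "steps": "0.2 0 0 0 5; 0 0 0 0 5; 0 0 0 0 5; 0 0 0 0 5; 0 0 0 0 5"
}}

```text
t: 19.67
eef_pos: [0.5886, 0.1035, 0.2153]
orientation: [1.922, 2.485, -0.003]
wrist_force: [-3.9, -2.4, 5.7]
width: 0.0234
finger_force: 60.2
```

Request:
{"name": "arm_command", "arguments": {
  "steps": "0.2 0 0 0 5; 0 0 0 0 5; 0 0 0 0 5; 0 0 0 0 5; 0 0 0 0 5"
}}

```text
t: 20.08
eef_pos: [0.5881, 0.1054, 0.2153]
orientation: [1.922, 2.485, -0.003]
wrist_force: [-3.9, -2.9, 5.5]
width: 0.0229
finger_force: 60.3
```

Request:
{"name": "arm_command", "arguments": {
  "steps": "0.2 0 0 0 5; 0 0 0 0 5; 0 0 0 0 5; 0 0 0 0 5; 0 0 0 0 5"
}}

```text
t: 20.5
eef_pos: [0.5876, 0.1073, 0.2153]
orientation: [1.922, 2.485, -0.003]
wrist_force: [-3.5, -2.5, 5.7]
width: 0.023
finger_force: 60.3
```

Request:
{"name": "arm_command", "arguments": {
  "steps": "0.2 0 0 0 5; 0 0 0 0 5; 0 0 0 0 5; 0 0 0 0 5; 0 0 0 0 5"
}}

```text
t: 20.92
eef_pos: [0.5872, 0.1089, 0.2153]
orientation: [1.921, 2.484, -0.003]
wrist_force: [-3.9, -4.9, 5.6]
width: 0.0229
finger_force: 60.3
```

Run:
```python
from h import *
go(.5905,.0963,.2153,14.5)
```

```text
t20.92 pos [0.5872 0.1089 0.2153] psi 14.6 shift [-1.3  0.   0. ] turn 0.1 w0.0229 F [-3.9 -4.9  5.6] grip 60.3
```

Contact is felt at about 12.5 mm travel, so one plate should be enough. I'll keep pushing.

Request:
{"name": "arm_command", "arguments": {
  "steps": "0.2 0 0 0 5; 0 0 0 0 5; 0.2 0 0 0 5; 0 0 0 0 5; 0 0 0 0 5"
}}

```text
t: 21.33
eef_pos: [0.5864, 0.1122, 0.2153]
orientation: [1.92, 2.484, -0.004]
wrist_force: [-3.3, -7.2, 5.6]
width: 0.0228
finger_force: 60.2
```

Request:
{"name": "arm_command", "arguments": {
  "steps": "0.2 0 0 0 5; 0 0 0 0 5; 0.2 0 0 0 5; 0 0 0 0 5; 0 0 0 0 5"
}}

```text
t: 21.75
eef_pos: [0.5855, 0.1154, 0.2153]
orientation: [1.919, 2.483, -0.006]
wrist_force: [-3.1, -10.0, 5.2]
width: 0.023
finger_force: 60.2
```

Run:
```python
from h import *
go(.5905,.0963,.2153,14.5)
```

```text
t21.75 pos [0.5855 0.1154 0.2153] psi 14.6 shift [-1.97 -0.    0.01] turn 0.1 w0.0230 F [ -3.1 -10.    5.2] grip 60.2
```

Request:
{"name": "arm_command", "arguments": {
  "steps": "0.05 0 0 0 5; 0 0 0 0 5; 0 0 0 0 5; 0 0 0 0 5; 0 0 0 0 5"
}}

```text
t: 22.17
eef_pos: [0.5855, 0.1157, 0.2154]
orientation: [1.919, 2.483, -0.006]
wrist_force: [-2.9, -11.1, 5.1]
width: 0.0233
finger_force: 60.2
```

Run:
```python
from h import *
go(.5905,.0963,.2153,14.5)
ims=[]
for n,r in(("top",(150,290,200,480)),("scene",(160,300,240,520))):
    im,d=bot.capture(n); ims.append(cv2.resize(im[r[0]:r[1],r[2]:r[3]],None,fx=2.1,fy=2.1,interpolation=cv2.INTER_CUBIC))
cv2.imwrite("pics/f.png",cv2.convertScaleAbs(np.vstack(ims),alpha=1.5))
```

```text
t22.17 pos [0.5855 0.1157 0.2154] psi 14.6 shift [-2.01 -0.    0.01] turn 0.1 w0.0233 F [ -2.9 -11.1   5.1] grip 60.2
```

View pics/f.png

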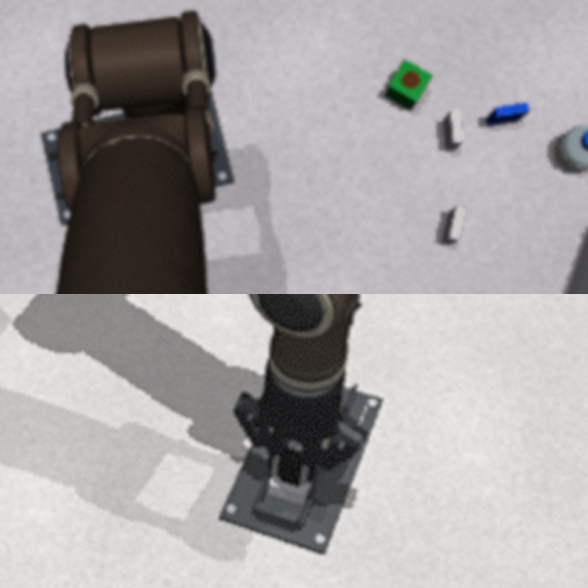

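The pack itself is hidden by the gripper in this view. The two spare plates stand untouched (crop 455,130 and 455,222), as do the green and blue look-alikes. The force rises at about 0.8 N/mm past contact, matching the plunger spring, which puts the plunger at about 7.5 mm.

```bash
python3 -c "
from rig import bot
print(bot.sign_off())"
```

```text
the job is handed in; nothing more can be done
None
```

I handed the job in at about 22 s with the handle still held in: the specimen is against the stop with one spacer plate, and the force readings put the plunger about 7.5 mm back, though the gripper hid the clamped pack from the last camera check.

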